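Clip the spring-hook probe onto the red cell's terminal

TASK

Squeeze the yellow clip-on probe's two tabs to push out its hook, lift it off the black pad with the hook out, and set the hook over the brass bar of the flask with the red terminal, feeling gently for the bar because it never sits quite where it is marked. Then let go so that the spring pulls the bar into the clip and the probe hangs there by itself, level, reaching out towards the side without the capped necks. Be gentle with the glass cell (never push on it with more than about 12 N), leave the blue cell alone and do not disturb the beaker, the jar or the spare cork ring.

Things in the scene. Friction and masses are not known exactly. Their poses are not given: they have to be found in the camera images.
- probe: Loose yellow clip-on probe, about 30 g, lying on the black pad. Square barrel 98 x 16 x 16 mm with two upright tabs on top and a steel hook at the nose. Origin: under the nose face, on the underside, mid-width; x forward out of the nose, z up. Barrel x=-98 to 0, y=-8 to 8, z=0 to 16 mm. Its yaw is within 0.4 rad of the robot's x.
- probe_grip (a point): Midway between the tabs at rest, probe axes; at x=-66, z=35 mm from the probe's origin. Tabs: 20 mm wide (y), 5 thick, z=16 to 46. Yellow front tab fixed, front face at x=-40; black rear tab is the trigger, rear face at x=-92 at rest, -78 squeezed: 52 mm over both at rest, 38 squeezed. Pinch over these faces from above; fingertips stay above the barrel (z=16).
- probe_hook (a point): Lower end of the hook, mid-width of its inner face (facing the nose); moves with the trigger. The hook is a finger 8 mm wide (y), 5 mm thick (its outer face 5 mm forward of here), hanging 9.5 mm below a 6 mm wide shank (z=9.5 to 14.5 mm over the underside). It ends level with the barrel's underside. Squeezed, the gap nose to hook is 14 mm, open below.
- trigger (a joint): Trigger and hook travel forward along the probe's x, in m: 0 at rest (hook against the nose), 0.014 fully squeezed, at its stop. A spring pushes back with 4 N at 0 and 5.4 N at 0.014; a squeeze of about 20 N holds it firmly at the stop. With the bar in the clip it rests at 0.009.
- cell_red_terminal (a point): Marked (nominal) centre of the red cell's terminal bar, 200 mm above the bench; axes as cell_red. Brass bar along y, 9 mm thick in x, 7 mm in z, 40 mm free between two red uprights whose tops are 6 mm above its centre. True bar centre, rigid but unknown: up to 13 mm off along x, up to 6 mm up or down, exact in y. 21 mm clear below the bar; the rest of the cell is lower still.
- cell_red: Fixed 100 mm round glass flask in a 112 mm cork ring, stopper top at 152 mm, the terminal with red holder above it. Origin: centre of the ring's underside. x points away from the robot within 0.4 rad of the robot's x, towards the two slanting black-capped necks (tops below 150 mm, within 85 mm of the axis). The probe is to come from the -x side, its x along this x.
- cell_blue: The same flask with a blue terminal holder; not to be touched. Same frame.
- rest: Fixed black rubber pad 130 x 60 x 8 mm on which the probe starts; origin under its centre. The probe lies along it, nose roughly away from the robot.
- beaker: Loose glass beaker, 60 mm diameter, 75 mm high, bystander; origin at centre of its underside.
- jar: Loose amber jar, 52 mm diameter, 70 mm high, bystander; origin at centre of its underside.
- cork_ring: Loose spare cork ring, 90 mm diameter, 25 mm high, bystander; origin at centre of its underside.
Mind the look-alikes: they are no part of the job. Of the things that look like the probe, the smallest one is meant.

How it is judged:
On the way, in this order (a step that is already met when the one before it is completed fails the run):
1. the probe is lifted off the pad with its hook pushed out (value of joint trigger above 0.011 m and height (world z) of probe above 0.05 m), for 0.2 s.
2. the hook, pushed out, is over the red cell's bar (value of joint trigger above 0.01 m and x of probe in the frame of cell_red_terminal between -0.022 and 0.013 m and y of probe in the frame of cell_red_terminal between -0.016 and 0.016 m and z of probe in the frame of cell_red_terminal between -0.018 and 0.006 m), for 0.2 s.
At the end, for the whole second after the job is handed in: The released probe hangs at rest with the red cell's bar clamped between nose and hook (trigger at 7.5 to 10.5 mm, over 2 N), upright within 0.2 rad, along the cell's x within 0.25 rad, its origin -20 to 11 mm (x), +-14 mm (y), -16 to 4 mm (z) from the marked terminal point (value of joint trigger between 0.0075 and 0.0105 m and x of probe in the frame of cell_red_terminal between -0.02 and 0.011 m and y of probe in the frame of cell_red_terminal between -0.014 and 0.014 m and z of probe in the frame of cell_red_terminal between -0.016 and 0.004 m and contact force between probe and cell_red above 2 N and angle between probe's own z axis and vertical below 0.2 rad and angle between the x axis of probe and the x axis of cell_red_terminal, either way round below 0.25 rad and x of probe_grip in the frame of cell_red_terminal below -0.03 m and linear speed of probe below 0.02 m/s); the robot touches nothing.
It fails at once if the red cell is pushed with more than 15 N while the hook is out (value of joint trigger above 0.0115 m and contact force between anything else and cell_red above 15 N).
It fails at once if the red cell is loaded with more than 22 N, the clip's own spring (10 N) included (contact force between anything else and cell_red above 22 N).
It fails at once if the blue cell is touched with more than 1 N (contact force between anything else and cell_blue above 1 N).
It fails at once if the beaker, the jar or the spare cork ring is moved more than 10 mm (distance of any of beaker, jar, cork_ring from where it was at the start of the episode above 0.01 m).
It also fails if it takes over 48 s, if anything falls off the work surface, if the arm or the gripper's body presses on something with over 40 N, if the wrist force passes 120 N, or if a joint passes its speed limit or range.

ROBOT

A 7-joint arm with a two-finger parallel gripper is mounted at the origin on the work surface. World frame = base frame: x ahead of the robot, y to its left, z up, the work surface at z = 0. Lengths are in m, angles in rad, forces in N, time in s.
With the tool pointing down it reaches from about 0.35 to 0.9 m from the base axis. Payload 8.1 kg.
Tool frame: the origin (TCP) lies at the centre of the arm's flange, where the gripper is bolted on; the fingertips stand 178 mm ahead of it and the grasp point (between the pads) lies 159 mm ahead of it; z points along the fingers, y is the line along which they close (so a half turn about z gives the same grasp; the last joint's range is limited). The gripper opens to 92 mm and grips with 3 to 60 N. Pads are 19 mm wide; open, the fingers measure 130 mm over their backs; the gripper's body (75 mm by 190 mm) begins 47 mm behind the grasp point.
Start: joints at [-1.216, 0.434, 0.025, 1.573, -0.012, 1.134, -0.075], TCP at [0.276, 0.561, 0.405] pointing down, gripper open.
Joint ranges: [-2.62, 2.62], [-0.44, 2.09], [-1.27, 1.32], [0.08, 2.57], [-1.32, 4.46], [0.12, 2], [-2.74, 2.74]. Speed limits (rad/s): [2.22, 2.22, 3.01, 3.01, 3.14, 3.14, 3.14].

INTERFACE

Orientations are given as a rotation vector (axis times angle).
In Python, from cell import arm gives the robot as it stands. The module is installed in compiled form; this text tells all that it offers.
- The arm moves only by the shell command python3 -m inch 'ROWS' [FORCE]. ROWS is text: rows parted by semicolons, each of 5 numbers parted by spaces: the shift along the tool's x, y, z in m, then the turn about the tool's z in rad, then the finger opening in m, from 0 to 0.0918. In form: x y z roll fingers; .... A call has 1 to 5 rows; each row is the pose to reach, as a shift and turn from the pose commanded when the call began, along the tool's axes at that moment; what a row does not reach only later rows make up. A row lasts 1/10 s, in which the tool goes at most 50 mm and 8.59 degrees, less where a joint would pass 70% of its speed; a pose out of reach is approached as far as the arm can. A call with a gripper value outside its range is refused whole. The fingers move at their own pace and stop on an object; FORCE is the grip in N (left out, the last holds). Time passes only in rows, so rows that repeat a pose let the fingers close. It gives the time, the measured TCP pose, the force, the opening and the grip force at its end, in the units of the state.
- arm.observe(): the state, without advancing time (a new reading comes with each control period).
- arm.get_image(name): name is "scene" or "top"; returns the picture (480x640x3 uint8, red, green, blue); there is no depth.
- arm.get_calibration(name): a dict with "intrinsics" (3x3 intrinsics, pixels), "pose" (4x4, takes a point from camera to world coordinates). Camera axes: x right, y up, looking along -z (the intrinsics and any distortion apply to the point x, -y, -z); pixel columns grow to the right and rows downward; lengths in m; the calibration is good to about 2 mm. A picture is of the moment at which its call begins. get_calibration takes no time and is no camera call.
- arm.sign_off(): hands the job in; it is judged then, once.
Trained networks look in the newest picture that a camera, given by its name, has taken for a name from the list of things; names that differ only in an ending like _2 or _b are one class to them, and where a whole thing is asked for, a point or a joint stands for the part that bears it (a point fixed in the world has none). Each returns a list of dicts, best first, with "conf" (0 to 1); they miss things now and then, are a little off and sometimes report something else, mostly with a low value. They report only what shows in the picture. A call takes as long as a camera call. They do not tell look-alikes from the thing itself.
- arm.look_for(camera, query): "point" ([row, column] in pixels, amid what is visible of it).
- arm.silhouettes(camera, query): "region" (480x640 bool, what is visible of it) and "point" ([row, column] in pixels, amid what is visible of it).
- arm.place_of(camera, query): "point" ([row, column] in pixels: a listed point, or the origin of a listed thing).
The state is a dict: "clock": time; "joints": joint angles; "dq": joint speeds; "joint_efforts": joint torques, N m; "position": TCP position; "ee_rot": TCP orientation; "force": force on the tool from outside, world axes, zero at the start; "ft_torque": the same for the moment, N m; "width": opening from 0.0 (shut) to 1.0 (fully open); "gripper_force": force on a finger pad.
Only numpy, scipy, OpenCV 4.12 (cv2) and the standard library are available. Lean on these libraries where they do the work, as an engineer would, in place of code of your own. Each camera call takes 0.05 s, during which the arm holds its last target. There are 200 camera calls.

## Working session

There is one attempt and no reset: what is moved stays moved. The work goes in short steps, Python scripts to look and compute and a shell command to move; the robot and the scene stay as the last step left them, time stands still between calls to the robot, and variables do not carry over. Pictures are saved under pics/ and viewed, at most 10 in all, crops included, and the job is handed in when it is done.

```bash
mkdir -p pics
cat > h.py <<'E'
import numpy as np, cv2
from cell import arm
def ray(cam,pt):
    c=arm.get_calibration(cam); K=np.array(c["intrinsics"]); T=np.array(c["pose"])
    d=np.linalg.solve(K,[pt[1],pt[0],1.]); d=T[:3,:3]@[d[0],-d[1],-d[2]]
    return T[:3,3],d
def at_z(cam,pt,z):
    o,d=ray(cam,pt); return o+d*(z-o[2])/d[2]
def proj(cam,p):
    c=arm.get_calibration(cam); K=np.array(c["intrinsics"]); T=np.array(c["pose"])
    q=T[:3,:3].T@(np.array(p)-T[:3,3]); q=K@[q[0],-q[1],-q[2]]; return q[1]/q[2],q[0]/q[2]
def tri(ps):
    A=np.zeros((3,3));b=np.zeros(3)
    for cam,pt in ps:
        o,d=ray(cam,pt); d=d/np.linalg.norm(d); M=np.eye(3)-np.outer(d,d); A+=M;b+=M@o
    return np.linalg.solve(A,b)
E
python3 - <<'E'
from h import *
np.set_printoptions(precision=3,suppress=True)
for c in("scene","top"):
    im=arm.get_image(c); cv2.imwrite(f"pics/{c}.png",im[:,:,::-1])
    k=arm.get_calibration(c); print(c,k)
    for q,z in(("probe",.008),("probe_grip",.043),("probe_hook",.008),("cell_red_terminal",.2),("cell_red",0),("cell_blue",0),("rest",0),("beaker",0),("jar",0),("cork_ring",0)):
        for r in arm.place_of(c,q):
            print(c,q,round(r["conf"],2),np.round(r["point"]),at_z(c,r["point"],z)[:2])
print(arm.observe())
E
```

```text
scene {'intrinsics': array([[617.811,   0.   , 322.364],
       [  0.   , 617.811, 235.231],
       [  0.   ,   0.   ,   1.   ]]), 'pose': array([[-0.317, -0.699,  0.642,  1.132],
       [ 0.948, -0.219,  0.229,  0.217],
       [-0.019,  0.681,  0.732,  0.817],
       [ 0.   ,  0.   ,  0.   ,  1.   ]])}
scene probe 0.68 [203. 295.] [ 0.36  -0.111]
scene probe_grip 0.93 [236. 341.] [0.445 0.006]
scene probe_grip 0.69 [466. 401.] [0.803 0.196]
scene probe_hook 0.62 [279. 340.] [0.509 0.024]
scene probe_hook 0.46 [418. 414.] [0.716 0.197]
scene cell_red_terminal 0.59 [274. 433.] [0.614 0.181]
scene cell_red 0.59 [357. 421.] [0.611 0.184]
scene cell_blue 0.68 [282. 201.] [ 0.581 -0.2  ]
scene rest 0.66 [254. 346.] [0.447 0.015]
scene beaker 0.8 [373. 294.] [0.696 0.01 ]
scene beaker 0.22 [287. 475.] [0.452 0.242]
scene jar 0.67 [206. 204.] [ 0.411 -0.276]
scene jar 0.31 [276. 337.] [0.498 0.016]
scene cork_ring 0.74 [287. 475.] [0.451 0.241]
top {'intrinsics': array([[459.173,   0.   , 322.085],
       [  0.   , 459.173, 233.668],
       [  0.   ,   0.   ,   1.   ]]), 'pose': array([[-0.
[... 737 characters left out ...]
] [ 0.589 -0.196]
top rest 0.95 [284. 300.] [0.455 0.015]
top beaker 0.62 [168. 302.] [0.695 0.008]
top beaker 0.62 [217. 402.] [ 0.587 -0.195]
top jar 0.71 [302. 448.] [ 0.413 -0.277]
top cork_ring 0.96 [288. 191.] [0.451 0.229]
{'clock': 1.1, 'joints': array([-1.216,  0.434,  0.025,  1.573, -0.012,  1.134, -0.075]), 'dq': array([-0.001, -0.   ,  0.002,  0.   , -0.001,  0.001,  0.001]), 'joint_efforts': array([ -0.001, -66.766,   0.984, -31.48 ,  -0.06 ,   0.033,   0.   ]), 'position': array([0.276, 0.561, 0.405]), 'ee_rot': array([0.713, 3.06 , 0.   ]), 'force': array([ 0.078, -0.132, -0.463]), 'ft_torque': array([ 0.051, -0.009,  0.014]), 'gripper_force': 0.0, 'width': 1.0031357889012082}
```

View pics/scene.png

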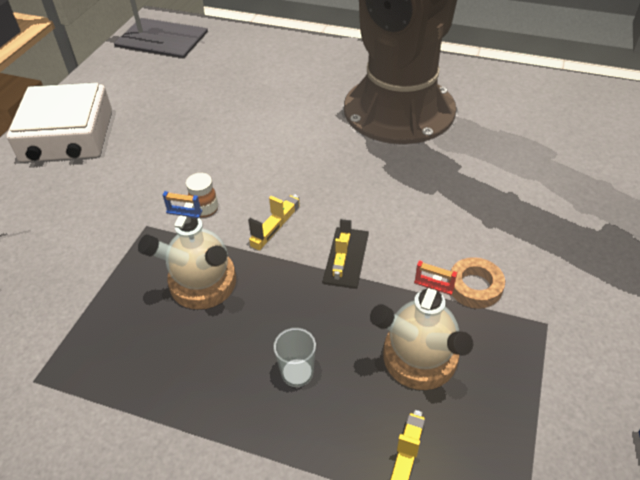

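View pics/top.png

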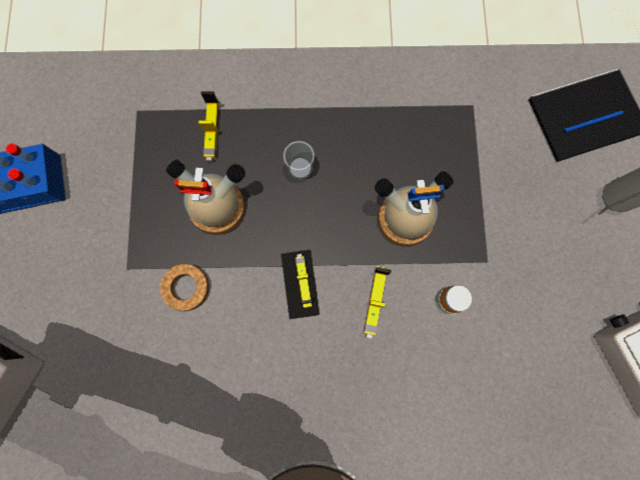

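The two pictures show three yellow probes, by top-image column,row: (303,282) on the black pad, (375,303) on the bench, and (210,130) at the far left. The one on the pad is the smallest and lies on `rest`, so that is the one meant. The red terminal is at about (192,187) in top. I'll enlarge both to confirm.

Run:
```python
from h import *
np.set_printoptions(precision=4,suppress=True)
t=cv2.imread("pics/top.png"); s=cv2.imread("pics/scene.png")
f=lambda im,r,c:cv2.resize(im[r:r+75,c:c+100],(400,300),interpolation=cv2.INTER_CUBIC)
cv2.imwrite("pics/crop.png",np.vstack([np.hstack([f(t,245,255),f(t,150,150)]),np.hstack([f(s,210,290),f(s,245,385)])]))
print("grip tri",tri([("scene",(236,341)),("top",(289,303))]))
print("term tri",tri([("scene",(274,433)),("top",(174,190))]))
# cell yaw: candidates from red mask centroid ends
hsv=cv2.cvtColor(t,cv2.COLOR_BGR2HSV)
m=((hsv[...,0]<5)|(hsv[...,0]>174))&(hsv[...,1]>180)&(hsv[...,2]>80); m[:150]=0;m[210:]=0;m[:,:150]=0;m[:,260:]=0
print("red px",m.sum(), cv2.minAreaRect(np.argwhere(m)[:,::-1].astype(np.float32)))
for q in("probe_grip","probe"):
  for r in arm.silhouettes("top",q):
    p=np.argwhere(r["region"]); print(q,r["conf"],r["point"],len(p),cv2.minAreaRect(p[:,::-1].astype(np.float32)))
```

```text
grip tri [0.4419 0.0061 0.0389]
term tri [0.6161 0.1814 0.2033]
red px 188 ((192.03286743164062, 187.11231994628906), (36.34545135498047, 13.102128028869629), 2.12109637260437)
probe_grip 0.97 [281.1, 302.6] 459 ((303.1490173339844, 280.05615234375), (53.084808349609375, 9.518927574157715), 80.90972137451172)
probe_grip 0.66 [298.5, 377.3] 908 ((376.1950988769531, 301.72320556640625), (16.629981994628906, 72.41898345947266), 11.9761323928833)
probe_grip 0.62 [123.4, 211.0] 934 ((209.0, 126.5), (71.0, 18.0), 90.0)
probe 0.71 [280.0, 303.6] 392 ((303.2270202636719, 280.543701171875), (51.78138732910156, 9.202946662902832), 80.90972137451172)
probe 0.68 [300.5, 376.1] 917 ((376.3844909667969, 301.6876220703125), (16.274261474609375, 72.15219116210938), 11.9761323928833)
probe 0.57 [124.7, 210.7] 954 ((209.0, 126.0), (72.0, 18.0), 90.0)
probe 0.21 [302.8, 306.1] 26 ((306.0, 301.5), (3.0, 8.0), 90.0)
```

View pics/crop.png

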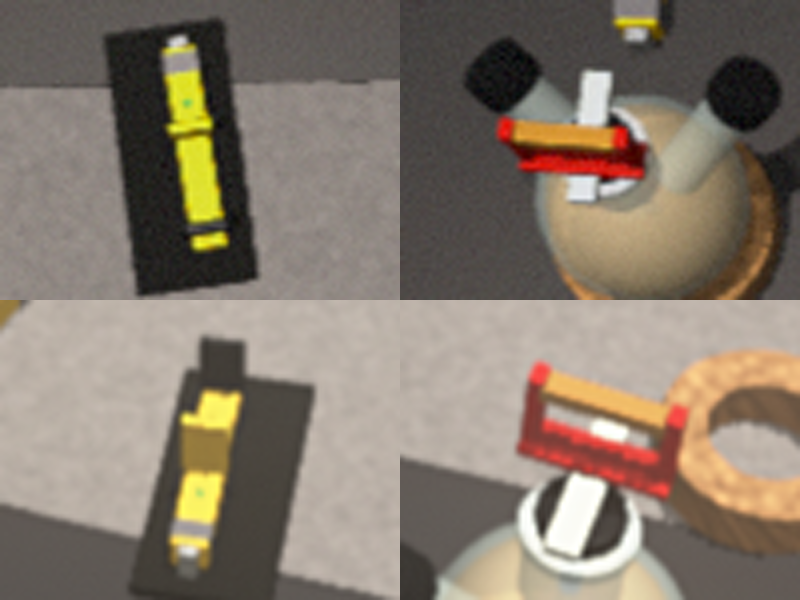

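The crop confirms it. The small probe with an upright yellow front tab and black rear tab lies on the pad, nose up in top. The red terminal's bar runs (179,183)–(203,185.5) in top and (422,263)–(451,274) in scene.

Run:
```python
from h import *
np.set_printoptions(precision=4,suppress=True)
a=at_z("top",(245+243/4,255+208/4),.024); b=at_z("top",(245+52/4,255+179/4),.024)
d=b-a; print("barrel",a,b,np.linalg.norm(d),"yaw",np.arctan2(d[1],d[0]))
fs=at_z("scene",(210+220/4,290+196/4),.024);print("nose top scene",fs)
# front tab top edge z=.054, rear tab
print("front tab top (top)",at_z("top",(245+127/4,255+190/4),.054),"scene",at_z("scene",(210+120/4,290+205/4),.054))
print("rear tab top scene",at_z("scene",(210+41/4,290+223/4),.054))
L=tri([("top",(150+134/4,150+116/4)),("scene",(245+73/4,385+148/4))]);R=tri([("top",(150+143/4,150+214/4)),("scene",(245+116/4,385+268/4))])
print("bar",L,R,(L+R)/2,"yaw",np.arctan2(*( -(L-R)[0:1],(L-R)[1:2])))
l=at_z("top",(150+124/4,150+106/4),.206);r=at_z("top",(150+134/4,150+222/4),.206);print("uprights",l,r,(l+r)/2)
# marked yaw via ring/stopper strip and necks
for c,p,q in(("top",(77,194),(185,180)),):
  A=at_z(c,(150+77/4,150+197/4),.152);B=at_z(c,(150+190/4,150+180/4),.152);print("strip",A,B,np.arctan2((A-B)[1],(A-B)[0]))
n1=at_z("top",(150+75/4,150+102/4),.14);n2=at_z("top",(150+93/4,150+343/4),.14);print("necks",n1,n2,(n1+n2)/2)
from scipy.spatial.transform import Rotation as Ro
print(Ro.from_rotvec(arm.observe()["ee_rot"]).as_matrix())
for c in("top","scene"):
  for q in ("cell_red","cell_red_terminal"):
    for k in arm.place_of(c,q)[:1]: print(c,q,k, at_z(c,k["point"],0 if q=="cell_red" else .2))
```

```text
barrel [0.4106 0.0009 0.024 ] [0.5028 0.0137 0.024 ] 0.09306403515732241 yaw 0.13873880282074738
nose top scene [0.4935 0.0171 0.024 ]
front tab top (top) [0.463  0.0078 0.054 ] scene [0.4644 0.0119 0.054 ]
rear tab top scene [0.418  0.0056 0.054 ]
bar [0.6019 0.1798 0.2114] [0.599  0.1846 0.1828] [0.6004 0.1822 0.1971] yaw [-2.5981]
uprights [0.6037 0.2019 0.206 ] [0.5987 0.1555 0.206 ] [0.6012 0.1787 0.206 ]
strip [0.6421 0.1807 0.152 ] [0.5915 0.1863 0.152 ] -0.10984262434472325
necks [0.648  0.2256 0.14  ] [0.6379 0.1198 0.14  ] [0.6429 0.1727 0.14  ]
[[-0.897   0.4421 -0.    ]
 [ 0.4421  0.897  -0.    ]
 [ 0.     -0.     -1.    ]]
top cell_red {'point': [207.8, 218.4], 'conf': 0.84} [0.613  0.1796 0.    ]
top cell_red_terminal {'point': [174.0, 190.0], 'conf': 0.72} [0.6171 0.1825 0.2   ]
scene cell_red {'point': [356.7, 420.8], 'conf': 0.59} [ 0.6107  0.1842 -0.    ]
scene cell_red_terminal {'point': [274.4, 433.3], 'conf': 0.59} [0.614  0.1815 0.2   ]
```

```bash
cat >> h.py <<'E'
from scipy.spatial.transform import Rotation as Ro
def go(p,yaw):
    s=arm.observe(); R=Ro.from_rotvec(s["ee_rot"]).as_matrix()
    y=np.arctan2(R[1,1],R[0,1]); r=(y-yaw+np.pi)%(2*np.pi)-np.pi
    print("t",s["clock"],"shift",np.round(R.T@(np.array(p)-s["position"]),4),"roll",round(r,4),"j",np.round(s["joints"],2),"F",np.round(s["force"],2))
E
python3 -m inch '-0.393 -0.425 0 0.974 0.0918;-0.393 -0.425 0 0.974 0.0918;-0.393 -0.425 0 0.974 0.0918;-0.393 -0.425 0 0.974 0.0918;-0.393 -0.425 0 0.974 0.0918'
python3 - <<'E'
from h import *
go([.441,.006,.30],.139)
np.set_printoptions(precision=4,suppress=True)
L=tri([("top",(150+134/4,150+116/4)),("scene",(245+116/4,385+268/4))]);R=tri([("top",(150+143/4,150+214/4)),("scene",(245+73/4,385+148/4))])
print("bar top",L,R,(L+R)/2)
E
```

```text
clock: 1.9
position: [0.3476, 0.319, 0.4049]
ee_rot: [-1.792, -2.58, -0.001]
force: [1.2, 0.0, 0.6]
width: 1.002
gripper_force: 0.0
t 1.9 shift [-0.3259 -0.0219  0.1047] roll 0.2178 j [-1.06  0.18  0.24  1.95 -0.05  1.02 -0.44] F [1.17 0.02 0.58]
bar top [0.6027 0.2026 0.1952] [0.5977 0.1622 0.1968] [0.6002 0.1824 0.196 ]
```

```bash
python3 -m inch '-0.326 -0.022 0 0.218 0.0918;-0.326 -0.022 0 0.218 0.0918;-0.326 -0.022 0.05 0.218 0.0918;-0.326 -0.022 0.105 0.218 0.0918;-0.326 -0.022 0.105 0.218 0.0918'
python3 - <<'E'
from h import *
go([.441,.006,.24],.139)
E
```

```text
clock: 2.4
position: [0.4168, 0.0923, 0.3473]
ee_rot: [2.054, 2.376, 0.004]
force: [0.8, 0.1, -0.2]
width: 0.999
gripper_force: 0.0
t 2.4 shift [-0.089   0.0112  0.1072] roll 0.0061 j [-0.72  0.18  0.44  2.13 -0.1   0.85 -0.08] F [ 0.82  0.1  -0.21]
```

```bash
python3 -m inch '-0.089 0.011 0.02 0.006 0.0918;-0.089 0.011 0.05 0.006 0.0918;-0.089 0.011 0.07 0.006 0.0918;-0.089 0.011 0.07 0.006 0.0918;-0.089 0.011 0.07 0.006 0.0918'
python3 - <<'E'
from h import *
for c in("top","scene"):
    im=arm.get_image(c); cv2.imwrite(f"pics/{c}2.png",im[:,:,::-1])
go([.441,.006,.208],.139)
s=arm.observe();R=Ro.from_rotvec(s["ee_rot"]).as_matrix()
ims=[]
for c in("top","scene"):
    im=cv2.imread(f"pics/{c}2.png"); p=proj(c,[.441,.006,.04]); r,k=int(p[0]-60),int(p[1]-50)
    ims.append(cv2.resize(im[r:r+120,k:k+100],(400,480),interpolation=cv2.INTER_CUBIC))
cv2.imwrite("pics/c2.png",np.hstack(ims))
E
```

```text
clock: 2.9
position: [0.4402, 0.0079, 0.2775]
ee_rot: [-2.062, -2.37, 0.001]
force: [0.0, -0.1, 0.4]
width: 1.001
gripper_force: 0.0
t 3.0 shift [-0.0026 -0.0001  0.0703] roll 0.0016 j [-0.5   0.32  0.45  2.18 -0.22  0.68  0.25] F [ 0.54  0.08 -0.27]
```

View pics/c2.png

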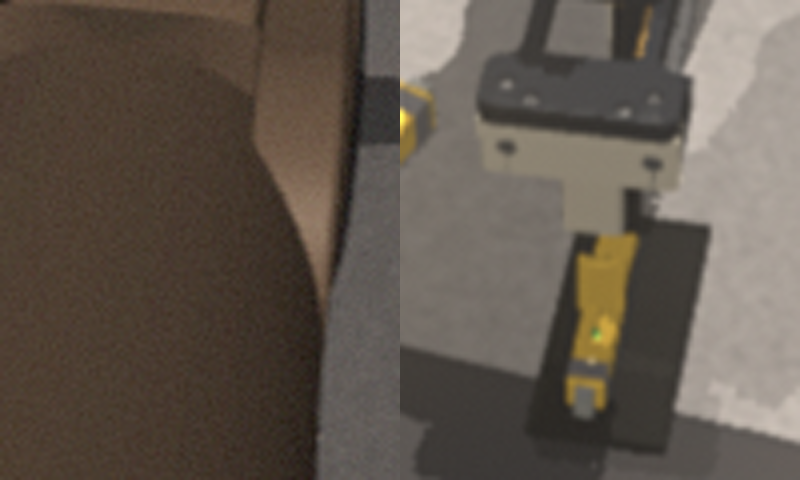

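The arm hides the top view. In scene, the front finger (about (595,200) in the crop) lines up with the yellow tab at (602,285). I'll go down and squeeze.

```bash
python3 -m inch '-0.002 0 0.035 0.0 0.0918;-0.002 0 0.06 0.0 0.0918;-0.002 0 0.069 0.0 0.0918;-0.002 0 0.069 0.0 0.0918;-0.002 0 0.069 0 0.06' 25
python3 -m inch '0 0 0 0 0.03;0 0 0 0 0.03;0 0 0 0 0.03;0 0 0 0 0.03;0 0 0 0 0.03' 25
python3 -m inch '0 0 0 0 0.03;0 0 0 0 0.03' 25
```

```text
clock: 3.5
position: [0.441, 0.006, 0.2092]
ee_rot: [2.061, 2.371, 0.002]
force: [-0.0, -0.1, 0.3]
width: 0.954
gripper_force: 0.0
clock: 4.0
position: [0.4407, 0.0056, 0.2084]
ee_rot: [2.062, 2.37, 0.001]
force: [0.9, 0.9, 2.3]
width: 0.53
gripper_force: 5.3
clock: 4.2
position: [0.4409, 0.0056, 0.2084]
ee_rot: [2.061, 2.37, 0.001]
force: [0.8, 0.3, 6.4]
width: 0.413
gripper_force: 25.0
```

```bash
python3 -m inch '0 0 -0.02 0 0.03;0 0 -0.06 0 0.03;0 0 -0.11 0 0.03;0 0 -0.15 0 0.03;0 0 -0.2 0 0.03' 25
python3 -m inch '0 0 -0.042 0 0.03;0 0 -0.042 0 0.03' 25
python3 - <<'E'
from h import *
s=arm.observe();print(s["position"],s["force"],s["width"]*.0918,s["gripper_force"])
go([.5095,.1921,.45],-.107)
im=arm.get_image("scene"); cv2.imwrite("pics/lift.png",im[100:400,200:600,::-1])
E
```

```text
clock: 4.7
position: [0.4395, 0.0054, 0.4091]
ee_rot: [-2.061, -2.369, 0.003]
force: [1.6, 0.1, -0.8]
width: 0.408
gripper_force: 25.0
clock: 4.9
position: [0.4415, 0.0051, 0.455]
ee_rot: [2.059, 2.367, 0.011]
force: [0.4, -0.3, -0.5]
width: 0.409
gripper_force: 25.0
[0.4414896  0.00512364 0.45502372] [ 0.40729884 -0.26820096 -0.47753447] 0.03757325501203085 24.971985518932343
t 4.9 shift [0.1758 0.0932 0.006 ] roll 0.2457 j [-0.63  0.07  0.54  1.95 -0.04  1.12  0.07] F [ 0.41 -0.27 -0.48]
```

View pics/lift.png

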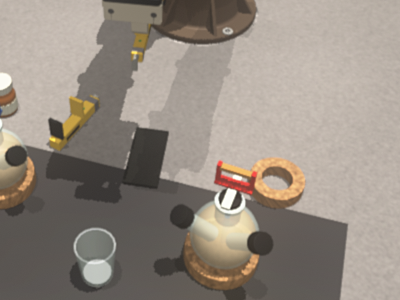

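The probe is held in the gripper at about (138,45) in the picture, off the pad, with a 37.6 mm squeeze at 25 N. Next I'll move it towards the red cell.

```bash
python3 -m inch '0.176 0.093 0 0.246 0.03;0.176 0.093 0 0.246 0.03;0.176 0.093 0 0.246 0.03;0.176 0.093 0 0.246 0.03;0.176 0.093 0.0 0.246 0.03' 25
python3 -m inch '0 0 0 0 0.03;0 0 0 0 0.03' 25
python3 - <<'E'
from h import *
go([.5095,.1921,.387],-.107)
u=np.array([.9943,-.1068,0]);s=arm.observe();o=s["position"]+.059*u-[0,0,.2004];print("origin pred",o)
for c in("scene","top"):
  im=arm.get_image(c); cv2.imwrite(f"pics/{c}3.png",im[:,:,::-1])
  for q,P in(("probe",o),("probe_hook",o+.014*u)):
    print(c,q,"pred px",proj(c,P),[(np.round(r["point"]),round(r["conf"],2)) for r in arm.place_of(c,q)[:3]])
im=cv2.imread("pics/scene3.png");cv2.imwrite("pics/c3.png",cv2.resize(im[190:340,360:560],(800,600),interpolation=cv2.INTER_CUBIC))
E
```

```text
clock: 5.45
position: [0.5082, 0.2001, 0.4474]
ee_rot: [-2.326, -2.108, 0.003]
force: [-0.8, -0.6, 0.1]
width: 0.408
gripper_force: 25.0
clock: 5.65
position: [0.5079, 0.1915, 0.449]
ee_rot: [-2.339, -2.098, 0.004]
force: [-0.4, -0.8, -0.4]
width: 0.41
gripper_force: 25.0
t 5.65 shift [0.0009 0.0016 0.062 ] roll -0.0016 j [-0.82  0.27  0.46  1.74 -0.13  1.17 -0.43] F [-0.42 -0.84 -0.42]
origin pred [0.56655366 0.18518184 0.24862721]
scene probe pred px (np.float64(223.27470570518147), np.float64(447.9803135578464)) [(array([223., 452.]), 0.73), (array([207., 294.]), 0.68), (array([418., 416.]), 0.6)]
scene probe_hook pred px (np.float64(230.6101257065584), np.float64(444.73731475431435)) [(array([419., 416.]), 0.51), (array([232., 448.]), 0.41)]
top probe pred px (np.float64(195.80467145948063), np.float64(177.97084754529)) [(array([334., 365.]), 0.89), (array([161., 210.]), 0.82), (array([198., 180.]), 0.51)]
top probe_hook pred px (np.float64(186.82365502911065), np.float64(179.36489167961463)) [(array([161., 215.]), 0.51), (array([335., 367.]), 0.45)]
```

View pics/c3.png

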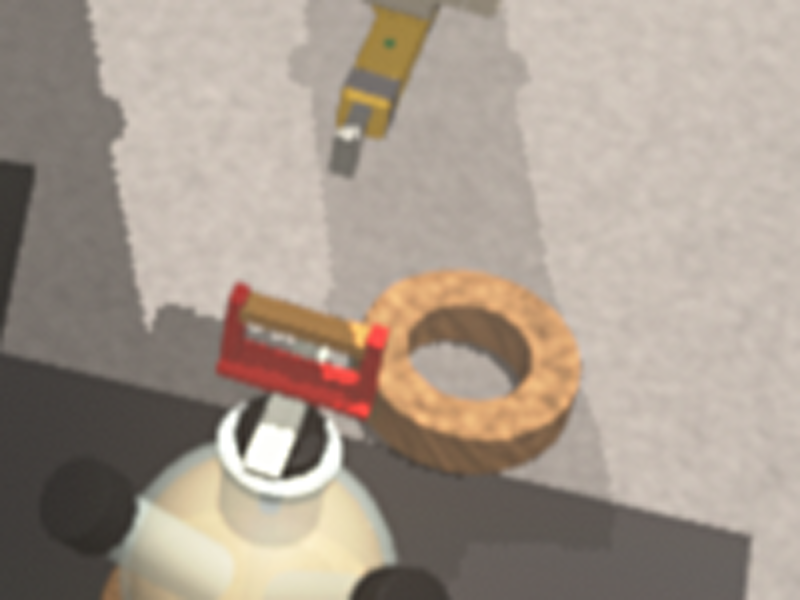

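The hook is out and held straight, at (345,160) in the crop, with the bar below and ahead at (305,320). I'll lower it behind the bar and feel forwards.

```bash
python3 -m inch '0.001 0.0 0.03 0 0.03;0.001 0.0 0.05 0 0.03;0.001 0.0 0.062 0 0.03;0.001 0.0 0.062 0 0.03;0.001 0 0.062 0 0.03' 25
python3 - <<'E'
from h import *
go([.5095,.1921,.387],-.107)
E
python3 -m inch '0 0.001 0 0 0.03;0 0.002 0 0 0.03;0 0.003 0 0 0.03;0 0.003 0 0 0.03' 25
```

```text
clock: 6.45
position: [0.5086, 0.1937, 0.3888]
ee_rot: [2.337, 2.099, 0.001]
force: [-0.0, 0.1, -0.7]
width: 0.412
gripper_force: 25.0
t 6.45 shift [-0.0015  0.0011  0.0018] roll -0.0005 j [-0.8   0.33  0.44  1.82 -0.16  1.03 -0.4 ] F [-0.01  0.08 -0.75]
clock: 6.85
position: [0.5115, 0.1934, 0.3885]
ee_rot: [2.337, 2.099, 0.001]
force: [1.2, -0.3, -0.9]
width: 0.406
gripper_force: 25.0
```

```bash
python3 -m inch '0 0.001 0 0 0.03;0 0.0015 0 0 0.03;0 0.002 0 0 0.03;0 0.002 0 0 0.03' 25
python3 -m inch '0 0.001 0 0 0.03;0 0.001 0 0 0.03;0 0.001 0 0 0.03' 25
```

```text
clock: 7.25
position: [0.5133, 0.1932, 0.3881]
ee_rot: [2.337, 2.099, -0.0]
force: [-0.1, -0.5, 0.8]
width: 0.409
gripper_force: 25.0
clock: 7.55
position: [0.5143, 0.1931, 0.3881]
ee_rot: [2.337, 2.099, -0.0]
force: [0.1, 0.0, -0.4]
width: 0.406
gripper_force: 25.0
```

```bash
python3 -m inch '0 0.001 0 0 0.03;0 0.001 0 0 0.03;0 0.001 0 0 0.03' 25
```

```text
clock: 7.85
position: [0.5153, 0.193, 0.3882]
ee_rot: [2.337, 2.099, 0.0]
force: [0.3, -0.4, -0.1]
width: 0.41
gripper_force: 25.0
```

```bash
python3 -m inch '0 0.001 0 0 0.03;0 0.001 0 0 0.03;0 0.001 0 0 0.03' 25
```

```text
clock: 8.15
position: [0.5163, 0.1929, 0.3882]
ee_rot: [-2.337, -2.099, -0.0]
force: [0.1, -0.5, -0.9]
width: 0.413
gripper_force: 25.0
```

```bash
python3 -m inch '0 0.001 0 0 0.03;0 0.001 0 0 0.03;0 0.001 0 0 0.03' 25
```

```text
clock: 8.45
position: [0.5173, 0.1928, 0.3882]
ee_rot: [2.337, 2.099, 0.0]
force: [0.3, 0.3, -0.5]
width: 0.407
gripper_force: 25.0
```

```bash
python3 -m inch '0 0.001 0 0 0.03;0 0.001 0 0 0.03;0 0.001 0 0 0.03' 25
```

```text
clock: 8.75
position: [0.5183, 0.1927, 0.3881]
ee_rot: [2.337, 2.099, 0.0]
force: [0.8, -0.2, -0.2]
width: 0.409
gripper_force: 25.0
```

```bash
python3 -m inch '0 0.001 0 0 0.03;0 0.001 0 0 0.03;0 0.001 0 0 0.03' 25
```

```text
clock: 9.05
position: [0.5193, 0.1926, 0.3882]
ee_rot: [-2.337, -2.099, -0.0]
force: [-0.2, -0.5, -0.4]
width: 0.406
gripper_force: 25.0
```

```bash
python3 -m inch '0 0.001 0 0 0.03;0 0.001 0 0 0.03;0 0.001 0 0 0.03' 25
```

```text
clock: 9.35
position: [0.52, 0.1926, 0.3881]
ee_rot: [-2.337, -2.099, 0.001]
force: [-2.3, 0.3, 0.9]
width: 0.41
gripper_force: 25.0
```

```bash
python3 -m inch '0 0.001 0 0 0.03;0 0.001 0 0 0.03;0 0.001 0 0 0.03' 25
```

```text
clock: 9.65
position: [0.5205, 0.1926, 0.3879]
ee_rot: [-2.336, -2.099, 0.003]
force: [-5.3, 0.7, 3.0]
width: 0.411
gripper_force: 25.0
```

Run:
```python
from h import *
u=np.array([.9943,-.1068,0]);s=arm.observe();o=s["position"]+.059*u-[0,0,.2004];print("origin pred",o)
ims=[]
for c in("scene","top"):
  im=arm.get_image(c)[:,:,::-1].copy(); p=proj(c,[.6,.182,.2]); r,k=int(p[0]-50),int(p[1]-33)
  ims.append(cv2.resize(im[r:r+100,k:k+66],(396,600),interpolation=cv2.INTER_CUBIC))
cv2.imwrite("pics/c4.png",np.hstack(ims))
```

```text
origin pred [0.57915384 0.18627593 0.18745322]
```

View pics/c4.png

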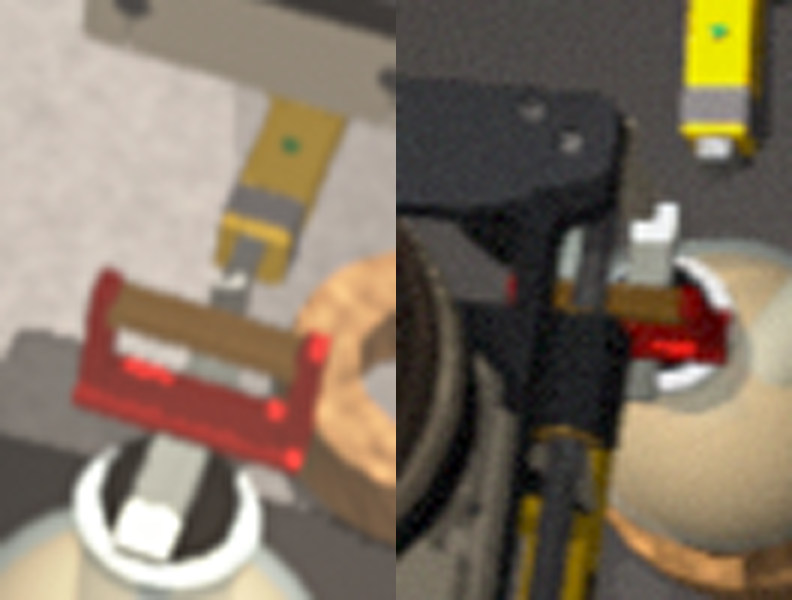

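The hook met the bar at TCP x≈0.5197, with −5 N after 1.5 mm more of push. In the crop it is central between the uprights at (235,300). I'll back off, rise, go over 16.5 mm past contact, and feel downwards.

```bash
python3 -m inch '0 -0.004 0 0 0.03;0 -0.004 -0.005 0 0.03;0 -0.004 -0.012 0 0.03;0 -0.004 -0.018 0 0.03;0 -0.004 -0.018 0 0.03' 25
python3 -m inch '0 0.005 0 0 0.03;0 0.012 0 0 0.03;0 0.019 0 0 0.03;0 0.019 0 0 0.03;0 0.019 0 0 0.03' 25
python3 - <<'E'
from h import *
c=np.array([.5197,.1926,.388]);u=np.array([.9943,-.1068,0]);go(c+.0165*u+[0,0,.012],-.107)
E
```

```text
clock: 10.25
position: [0.5178, 0.1928, 0.4075]
ee_rot: [2.337, 2.099, 0.004]
force: [-0.2, 0.7, 0.1]
width: 0.413
gripper_force: 25.0
clock: 10.75
position: [0.5364, 0.1906, 0.4058]
ee_rot: [2.338, 2.099, -0.001]
force: [0.1, -0.4, -0.0]
width: 0.41
gripper_force: 25.0
t 10.75 shift [ 0.0002 -0.0003  0.0058] roll -0.0006 j [-0.77  0.36  0.45  1.74 -0.17  1.09 -0.37] F [ 0.08 -0.36 -0.01]
```

```bash
python3 -m inch '0 0 0.002 0 0.03;0 0 0.004 0 0.03;0 0 0.005 0 0.03;0 0 0.005 0 0.03' 25
python3 -m inch '0 0 0.001 0 0.03;0 0 0.002 0 0.03;0 0 0.002 0 0.03' 25
```

```text
clock: 11.15
position: [0.536, 0.1908, 0.4009]
ee_rot: [-2.337, -2.099, 0.001]
force: [-0.8, 1.0, 0.3]
width: 0.412
gripper_force: 25.0
clock: 11.45
position: [0.5361, 0.1908, 0.399]
ee_rot: [-2.337, -2.099, 0.0]
force: [0.3, -0.5, -0.7]
width: 0.41
gripper_force: 25.0
```

```bash
python3 -m inch '0 0 0.001 0 0.03;0 0 0.002 0 0.03;0 0 0.002 0 0.03' 25
```

```text
clock: 11.75
position: [0.5361, 0.1908, 0.397]
ee_rot: [-2.337, -2.099, 0.0]
force: [-0.4, -0.1, -1.0]
width: 0.409
gripper_force: 25.0
```

```bash
python3 -m inch '0 0 0.001 0 0.03;0 0 0.002 0 0.03;0 0 0.002 0 0.03' 25
```

```text
clock: 12.05
position: [0.5361, 0.1908, 0.395]
ee_rot: [-2.337, -2.099, 0.0]
force: [-0.1, -0.0, 0.8]
width: 0.41
gripper_force: 25.0
```

```bash
python3 -m inch '0 0 0.001 0 0.03;0 0 0.001 0 0.03;0 0 0.001 0 0.03' 25
```

```text
clock: 12.35
position: [0.5361, 0.1908, 0.3941]
ee_rot: [-2.337, -2.099, 0.0]
force: [0.3, 0.1, 0.5]
width: 0.409
gripper_force: 25.0
```

```bash
python3 -m inch '0 0 0.001 0 0.03;0 0 0.001 0 0.03;0 0 0.001 0 0.03' 25
```

```text
clock: 12.65
position: [0.5361, 0.1908, 0.3931]
ee_rot: [-2.337, -2.099, 0.0]
force: [-0.7, -0.3, -0.6]
width: 0.406
gripper_force: 25.0
```

```bash
python3 -m inch '0 0 0.001 0 0.03;0 0 0.001 0 0.03;0 0 0.001 0 0.03' 25
```

```text
clock: 12.95
position: [0.5361, 0.1907, 0.3921]
ee_rot: [2.337, 2.099, -0.0]
force: [0.8, 0.0, -0.1]
width: 0.413
gripper_force: 25.0
```

```bash
python3 -m inch '0 0 0.001 0 0.03;0 0 0.001 0 0.03;0 0 0.001 0 0.03' 25
```

```text
clock: 13.25
position: [0.5361, 0.1908, 0.3911]
ee_rot: [-2.337, -2.099, 0.0]
force: [-0.1, 0.3, -0.2]
width: 0.408
gripper_force: 25.0
```

```bash
python3 -m inch '0 0 0.001 0 0.03;0 0 0.001 0 0.03;0 0 0.001 0 0.03' 25
```

```text
clock: 13.55
position: [0.5361, 0.1908, 0.3901]
ee_rot: [-2.337, -2.099, 0.0]
force: [0.0, -0.1, -0.2]
width: 0.409
gripper_force: 25.0
```

```bash
python3 -m inch '0 0 0.001 0 0.03;0 0 0.001 0 0.03;0 0 0.001 0 0.03' 25
```

```text
clock: 13.85
position: [0.5361, 0.1908, 0.3891]
ee_rot: [-2.337, -2.099, 0.0]
force: [0.0, -1.0, -0.3]
width: 0.412
gripper_force: 25.0
```

```bash
python3 -m inch '0 0 0.001 0 0.03;0 0 0.001 0 0.03;0 0 0.001 0 0.03' 25
```

```text
clock: 14.15
position: [0.5362, 0.1908, 0.3883]
ee_rot: [-2.337, -2.099, -0.0]
force: [-0.7, 0.2, 0.9]
width: 0.41
gripper_force: 25.0
```

```bash
python3 -m inch '0 0 0.001 0 0.03;0 0 0.001 0 0.03;0 0 0.001 0 0.03' 25
```

```text
clock: 14.45
position: [0.5361, 0.1908, 0.3877]
ee_rot: [-2.337, -2.099, -0.001]
force: [-3.0, 0.2, 7.2]
width: 0.41
gripper_force: 25.0
```

It touched down at TCP z≈0.388, which puts the bar centre at about 0.194 and agrees with the cameras. I'll ease up 1 mm, go forward 1 mm, hold, then open gently.

```bash
python3 -m inch '0 0 -0.001 0 0.03;0 0.001 -0.001 0 0.03;0 0.001 -0.001 0 0.03;0 0.001 -0.001 0 0.03;0 0.001 -0.001 0 0.03' 25
python3 -m inch '0 0 0 0 0.03;0 0 0 0 0.03' 25
```

```text
clock: 14.95
position: [0.5371, 0.1907, 0.3882]
ee_rot: [-2.337, -2.099, -0.0]
force: [-1.7, -0.4, 4.1]
width: 0.41
gripper_force: 25.0
clock: 15.15
position: [0.5371, 0.1907, 0.3882]
ee_rot: [-2.337, -2.099, -0.0]
force: [-1.7, 0.2, 3.7]
width: 0.411
gripper_force: 25.0
```

```bash
python3 -m inch '0 0 -0.0007 0 0.03;0 0 -0.0007 0 0.03;0 0 -0.0007 0 0.03' 25
python3 -m inch '0 0 0 0 0.041;0 0 0 0 0.043;0 0 0 0 0.045;0 0 0 0 0.047;0 0 0 0 0.049'
python3 - <<'E'
from h import *
u=np.array([.9943,-.1068,0])
ims=[]
for c in("scene","top"):
  im=arm.get_image(c)[:,:,::-1].copy(); p=proj(c,[.6,.182,.2]); r,k=int(p[0]-50),int(p[1]-33)
  ims.append(cv2.resize(im[r:r+100,k:k+66],(396,600),interpolation=cv2.INTER_CUBIC))
cv2.imwrite("pics/c5.png",np.hstack(ims))
E
```

```text
clock: 15.45
position: [0.5371, 0.1906, 0.3886]
ee_rot: [2.337, 2.099, -0.001]
force: [-0.3, -0.3, -0.3]
width: 0.412
gripper_force: 25.0
clock: 15.95
position: [0.5373, 0.1906, 0.3889]
ee_rot: [2.337, 2.099, 0.001]
force: [0.2, 0.0, -0.8]
width: 0.532
gripper_force: 0.0
```

View pics/c5.png

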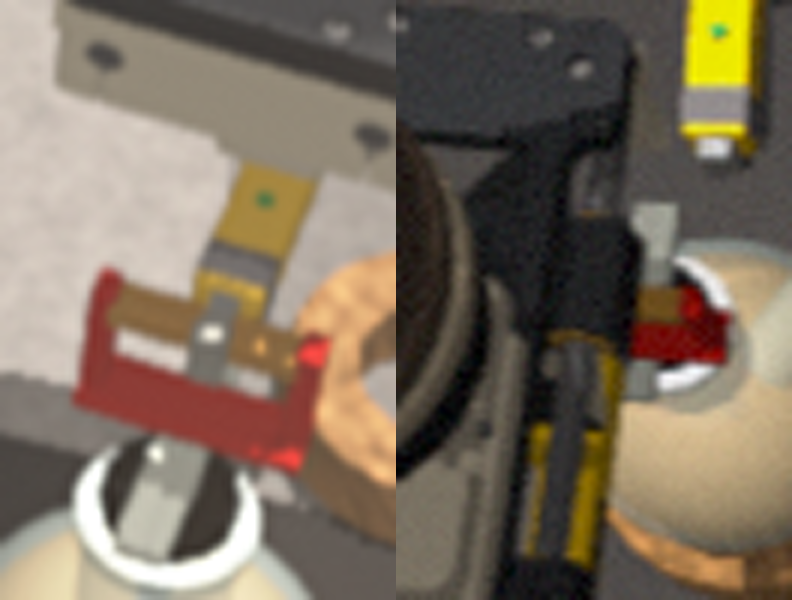

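The hook hangs over the bar at (210,340) in the crop, with the nose against it, and the pads are free. I'll open fully and withdraw upwards.

```bash
python3 -m inch '0 0 0 0 0.06;0 0 0 0 0.075;0 0 0 0 0.08;0 0 0 0 0.08;0 0 0 0 0.08'
python3 -m inch '0 0 -0.01 0 0.08;0 0 -0.03 0 0.08;0 0 -0.06 0 0.08;0 0 -0.1 0 0.08;0 0 -0.13 0 0.08'
python3 -m inch '0 -0.05 0 0 0.08;0 -0.1 0 0 0.08;0 -0.15 0 0 0.08;0 -0.15 0 0 0.08;0 -0.15 0 0 0.08'
python3 - <<'E'
from h import *
ims=[]
for c in("scene","top"):
  im=arm.get_image(c)[:,:,::-1].copy(); p=proj(c,[.57,.182,.2]); r,k=int(p[0]-50),int(p[1]-33)
  ims.append(cv2.resize(im[r:r+100,k:k+66],(396,600),interpolation=cv2.INTER_CUBIC))
cv2.imwrite("pics/c6.png",np.hstack(ims))
E
```

```text
clock: 16.55
position: [0.5371, 0.1906, 0.3888]
ee_rot: [-2.337, -2.099, -0.0]
force: [-0.7, 0.0, -0.1]
width: 0.866
gripper_force: 0.0
clock: 17.05
position: [0.5371, 0.1903, 0.522]
ee_rot: [2.337, 2.098, 0.003]
force: [0.3, 1.0, -0.1]
width: 0.873
gripper_force: 0.0
clock: 17.55
position: [0.3873, 0.2066, 0.52]
ee_rot: [-2.335, -2.101, -0.004]
force: [1.0, -0.1, -0.3]
width: 0.873
gripper_force: 0.0
```

View pics/c6.png

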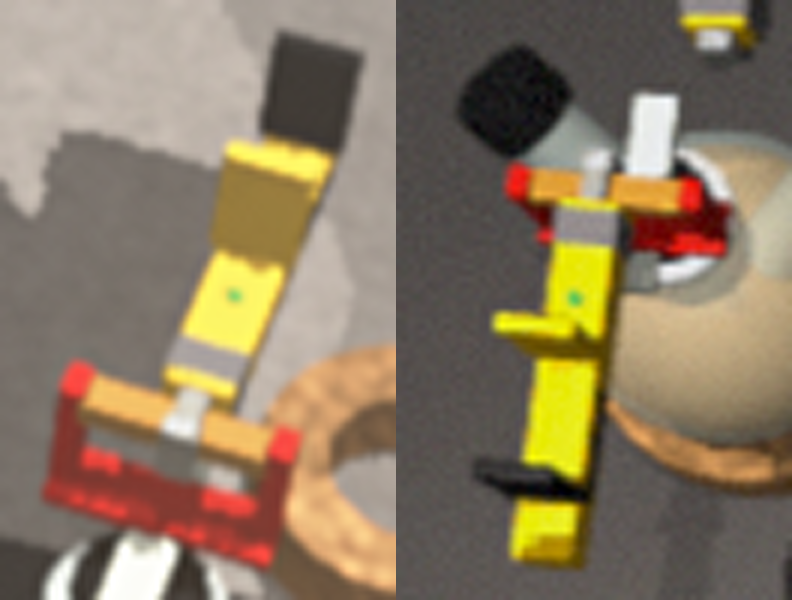

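The probe hangs on the red bar with the hook in front (185,430) and the nose behind. It is level, and its barrel reaches towards the robot side.

```bash
python3 -c "
from cell import arm
print(arm.sign_off())"
```

```text
the job is handed in; nothing more can be done
None
```

The probe hangs by its own spring on the red cell's bar, looking level in the last pictures and reaching out away from the capped necks. I handed the job in at about 17.6 s; the sign-off returned no verdict.

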